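Shut the sash on the filled tubes, open the empty sample cabinet

ROBOT

A 7-joint arm with a two-finger parallel gripper is mounted at the origin on the work surface. World frame = base frame: x ahead of the robot, y to its left, z up, the work surface at z = 0. Lengths are in m, angles in rad, forces in N, time in s.
With the tool pointing down it reaches from about 0.4 to 0.85 m from the base axis. Payload 10.4 kg.
Tool frame: the origin (TCP) lies midway between the tips of the shut fingers; the grasp point (between the pads) lies 19 mm behind it (r.grasp_offset is the distance from the TCP to the grasp point, in m); z points along the fingers, y is the line along which they close (so a half turn about z gives the same grasp; the last joint's range is limited). The gripper opens to 87 mm and grips with 3 to 60 N. Pads are 19 mm wide; open, the fingers measure 117 mm over their backs; the gripper's body (75 mm by 190 mm) begins 51 mm behind the grasp point.
Start: joints at [1.08, 0.332, -0.065, 1.46, 0.022, 1.35, -0.088], TCP at [0.282, -0.558, 0.223] pointing down, gripper open.
Joint ranges: [-2.6, 2.6], [-0.5, 2.12], [-1.47, 1.34], [0.16, 2.42], [-1.27, 4.41], [0.06, 2.06], [-2.6, 2.6]. Speed limits (rad/s): [2.22, 2.22, 2.79, 2.79, 3.14, 3.14, 3.14].

INTERFACE

Orientations are given as a unit quaternion [x, y, z, w].
In Python, from bench import r gives the robot as it stands.
- The arm moves only by the tool drive_tool, never from a script. Its argument "moves" is a list that holds one entry, the list of rows, each a list of 7 numbers: the shift along the tool's x, y, z in m, then the turn, a rotation vector about the tool's x, y, z in rad, then the opening, from 0 (shut) to 1 (fully open). In form: [[[tx, ty, tz, ax, ay, az, jaw], ...]]. A call has 1 to 10 rows; each row shifts and turns the commanded pose from where the row before left it, along the tool's axes as they then stand; what a row does not reach is not made up. A row lasts 1/10 s, in which the tool goes at most 50 mm and 8.59 degrees, less where a joint would pass 70% of its speed; a pose out of reach is approached as far as the arm can. A call is refused whole if a number of a shift passes 0.05 or a number of a turn 0.15, either way. A call with a gripper value outside its range is refused whole. The fingers move at their own pace and stop on an object; "squeeze" is the grip in N (left out, the last holds). Time passes only in rows, so rows that do not move let the fingers close. It gives the time, the measured TCP pose, the force, the opening and the grip force at its end, in the units of the state.
- r.read_state(): the state, without advancing time (a new reading comes with each control period).
- r.camera(name): name is "side" or "top"; returns the picture (400x640x3 uint8, red, green, blue); there is no depth.
- r.camera_info(name): a dict with "mtx" (3x3 intrinsics, pixels), "k1" (the pictures are not rectified: a ray, as slopes to the right and down, at radius r is drawn at 1 + k1 r^2 times it, then the intrinsics apply), "rvec" (rotation vector, rad) and "tvec" (3), from world to camera coordinates, as OpenCV has them. Camera axes: x right, y down, z forward; pixel columns grow to the right and rows downward; lengths in m; the calibration is good to about 2 mm. A picture is of the moment at which its call begins. camera_info takes no time and is no camera call.
- r.close_job(): hands the job in; it is judged then, once.
Trained networks look in the newest picture that a camera, given by its name, has taken for a name from the list of things; names that differ only in an ending like _2 or _b are one class to them, and where a whole thing is asked for, a point or a joint stands for the part that bears it (a point fixed in the world has none). Each returns a list of dicts, best first, with "conf" (0 to 1); they miss things now and then, are a little off and sometimes report something else, mostly with a low value. They report only what shows in the picture. A call takes as long as a camera call. They do not tell look-alikes from the thing itself.
- r.find_in(camera, query): "bbox" ([left, top, right, bottom] in pixels, round what is visible of it).
- r.place_of(camera, query): "at" ([column, row] in pixels: a listed point, or the origin of a listed thing).
The state is a dict: "time": time; "joint_positions": joint angles; "joint_vel": joint speeds; "joint_torque": joint torques, N m; "ee_pos": TCP position; "eef_rot": TCP orientation; "ft_force": force on the tool from outside, world axes, zero at the start; "torque": the same for the moment, N m; "width": finger opening in m; "grip_force": force on a finger pad.
Only numpy, scipy, OpenCV 4.12 (cv2) and the standard library are available. Lean on these libraries where they do the work, as an engineer would, in place of code of your own. Each camera call takes 0.05 s, during which the arm holds its last target. There are 200 camera calls.

TASK

Two clear sample cabinets with vertical sliding front sashes stand on the table, both sashes left partly up. Pull the sash of the cabinet that holds the rack of filled tubes fully down, and raise the sash of the empty cabinet fully up, ready for the next rack. Leave the tube rack and the brown bottle standing where they are.

Things in the scene. Friction and masses are not known exactly. Their poses are not given: they have to be found in the camera images.
- tubes_handle (a point): centre of the red bar handle on the sash of the cabinet holding the tube rack. Level bar 124 long, 14 across, 16 high (mm), on two posts 52 either side of its centre, 42 clear above the sash's top edge: grip it across from above. Axes: x level, across the bar, from cabinet front to back; y along the bar; z up. Centre 212 above the table when fully down, 322 fully up (hard stops).
- empty_handle (a point): the same point, axes, sizes and heights on the sash of the other, identical but empty cabinet. Each sash stays at any height (about 5 N friction, 0.25 kg: 8 N to lift, 3 N to lower). Each cabinet is fixed: clear, 260 wide, 200 deep, roof 174 above the table and starting 6 behind the bar's centre; two 250 high guide posts stand 122 either side of it.
- rack_mid (a point): centre of the loose white rack of purple- and red-capped tubes (80 by 170, 108 high over the caps) standing inside the tubes cabinet; the point lies 54 above its underside; z up. To be left as it is.
- bottle_mid (a point): centre of the loose brown bottle with a red label (58 diameter, 135 high) standing on the table in front of the cabinets; the point lies half-way up, z along its axis. To be left as it is.
There are look-alikes about, which are no part of the job. Of the things like the part that bears bottle_mid, leave any that is yellow; of the rest the larger one is meant.

How it is judged:
By the outcome, as a careful person would: the job done as asked, in the order asked, and still so for the second after the job is handed in, with the robot touching nothing.
It also fails if it takes over 45 s, if anything falls off the work surface, if the arm or the gripper's body presses on something with over 40 N, if the wrist force passes 120 N, or if a joint passes its speed limit or range.

## Working session

There is one attempt and no reset: what is moved stays moved. The work goes in short steps, Python scripts to look and compute and a tool call to move; the robot and the scene stay as the last step left them, time stands still between calls to the robot, and variables do not carry over. Pictures are saved under pics/ and viewed, at most 10 in all, crops included, and the job is handed in when it is done.

Besides the shell and the picture viewer there is one more tool, called as name(argument=value, ...) on one line, values as JSON. drive_tool: Moves the arm, as the interface text tells. Its arguments: {"type":"object","properties":{"moves":{"type":"array"},"squeeze":{"type":"number"}},"required":["moves"]}

```bash
mkdir -p pics
cat > h.py <<'E'
from bench import r
import numpy as np, cv2
from scipy.spatial.transform import Rotation as R
from scipy.optimize import least_squares
def proj(c,P):
    i=r.camera_info(c); k=np.array([i["k1"],0,0,0,0.])
    return cv2.projectPoints(np.array(P,float).reshape(-1,1,3),np.array(i["rvec"],float),np.array(i["tvec"],float),np.array(i["mtx"],float),k)[0].reshape(-1,2)
def tri(a,b,c1="side",c2="top"):
    f=lambda p:np.r_[proj(c1,p)[0]-a,proj(c2,p)[0]-b]
    s=least_squares(f,[.6,0,.2]); return s.x, np.abs(s.fun).max()
def onz(c,px,z):
    s=least_squares(lambda p:proj(c,[p[0],p[1],z])[0]-px,[.6,0]); return np.r_[s.x,z]
E
python3 - <<'E'
from h import *
for c in("side","top"):
    im=r.camera(c); cv2.imwrite(f"pics/{c}0.png",im[:,:,::-1])
    for q in("tubes_handle","empty_handle","rack_mid","bottle_mid"):
        print(c,q,[(np.round(d["at"],1).tolist(),round(d["conf"],2)) for d in r.place_of(c,q)],[(np.round(d["bbox"]).tolist(),round(d["conf"],2)) for d in r.find_in(c,q)])
s=r.read_state();print(s["time"],s["ee_pos"],s["eef_rot"],R.from_quat(s["eef_rot"]).as_matrix().round(3))
E
```

```text
side tubes_handle [([388.8, 98.3], 0.78), ([352.5, 254.5], 0.21)] [([362.0, 82.0, 409.0, 194.0], 0.95)]
side empty_handle [([224.2, 233.2], 0.58)] [([167.0, 207.0, 289.0, 347.0], 0.65)]
side rack_mid [] []
side bottle_mid [([314.7, 310.2], 0.59), ([387.1, 284.3], 0.57)] [([301.0, 284.0, 334.0, 337.0], 0.73), ([336.0, 227.0, 368.0, 284.0], 0.65), ([377.0, 270.0, 402.0, 306.0], 0.62)]
top tubes_handle [([432.7, 185.2], 0.83), ([302.4, 236.0], 0.47)] [([371.0, 178.0, 481.0, 197.0], 0.58)]
top empty_handle [([179.4, 186.7], 0.83), ([433.1, 184.9], 0.56)] [([136.0, 182.0, 248.0, 200.0], 0.95)]
top rack_mid [] []
top bottle_mid [([306.0, 273.0], 0.63), ([305.1, 232.6], 0.58), ([248.0, 237.7], 0.55)] [([291.0, 222.0, 319.0, 248.0], 0.92), ([237.0, 229.0, 262.0, 256.0], 0.74), ([298.0, 264.0, 311.0, 280.0], 0.59)]
0.9 [ 0.28184248 -0.55786237  0.22257879] [9.72774758e-01 2.31752603e-01 9.31065444e-06 3.99522997e-05] [[ 0.893  0.451  0.   ]
 [ 0.451 -0.893 -0.   ]
 [-0.     0.    -1.   ]]
```

View pics/side0.png

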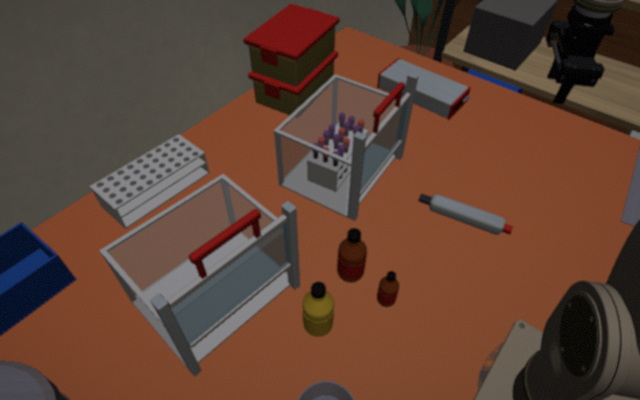

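View pics/top0.png

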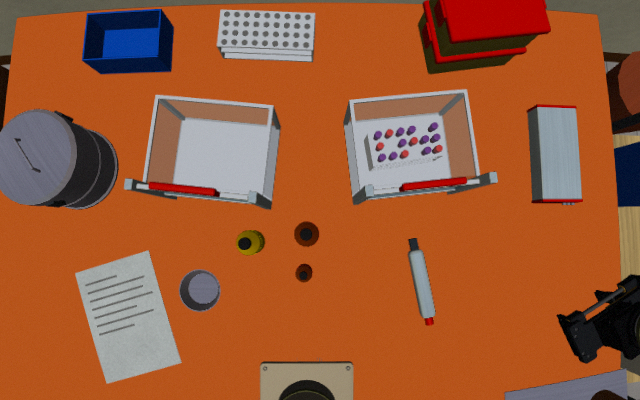

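The side view shows the tube rack in the far cabinet, with its handle at about (389,107). The near cabinet is empty, with its handle at about (226,242). In the top view the tubes handle is at (433,185) and the empty one at (182,189).

Bottle candidates in the side view are yellow (318,310), large brown (352,256) and small brown (388,290). The large brown one fits: it isn't yellow and it's the larger of the rest. An enlarged crop will confirm it and give me the bar ends.

Run:
```python
from h import *
s=cv2.imread("pics/side0.png");t=cv2.imread("pics/top0.png")
rs=lambda im,x,y,w,h:cv2.resize(im[y:y+h,x:x+w],(400,int(400*h/w)),interpolation=cv2.INTER_CUBIC)
A=np.hstack([rs(s,300,70,130,95),rs(t,350,140,130,95)]);B=np.hstack([rs(s,290,215,130,95),rs(s,160,190,130,95)])
cv2.imwrite("pics/crop1.png",np.clip(np.vstack([A,B])*1.5,0,255).astype(np.uint8))
# red bar as min-area rect
for c,im,boxes in(("side",s,[(365,75,50,65),(180,200,90,80)]),("top",t,[(385,170,100,30),(130,172,100,30)])):
  hsv=cv2.cvtColor(im,cv2.COLOR_BGR2HSV)
  for x,y,w,h in boxes:
    m=cv2.inRange(hsv[y:y+h,x:x+w],(0,205,70),(6,255,255))|cv2.inRange(hsv[y:y+h,x:x+w],(172,205,70),(180,255,255))
    n,l,st,ce=cv2.connectedComponentsWithStats(m);k=1+st[1:,4].argmax()
    p=np.argwhere(l==k)[:,::-1].astype(np.float32)+[x,y]
    print(c,cv2.boxPoints(cv2.minAreaRect(p.astype(np.float32))).round(1).tolist(),len(p))
print(tri([388.8,98.3],[432.7,185.2]),tri([388.8,105],[432.7,185.2]),tri([224.2,233.2],[179.4,186.7]),tri([352,257],[305.5,234]))
```

```text
side [[374.3999938964844, 111.5999984741211], [400.0, 82.30000305175781], [403.79998779296875, 85.5], [378.1000061035156, 114.9000015258789]] 182
side [[188.6999969482422, 255.8000030517578], [255.39999389648438, 208.8000030517578], [259.5, 214.5], [192.6999969482422, 261.5]] 533
top [[401.5, 183.89999389648438], [465.79998779296875, 176.39999389648438], [466.6000061035156, 183.3000030517578], [402.29998779296875, 190.8000030517578]] 416
top [[148.3000030517578, 188.39999389648438], [149.10000610351562, 181.3000030517578], [214.60000610351562, 188.60000610351562], [213.8000030517578, 195.60000610351562]] 448
(array([ 0.5262882 , -0.24370822,  0.2618857 ]), np.float64(1.3708156687433757)) (array([ 0.52832156, -0.25077376,  0.24019292]), np.float64(1.075327025565457)) (array([0.52072806, 0.21882977, 0.28857603]), np.float64(0.3126800367402325)) (array([ 0.43258545, -0.00187502,  0.05341988]), np.float64(0.418253198372895))
```

View pics/crop1.png

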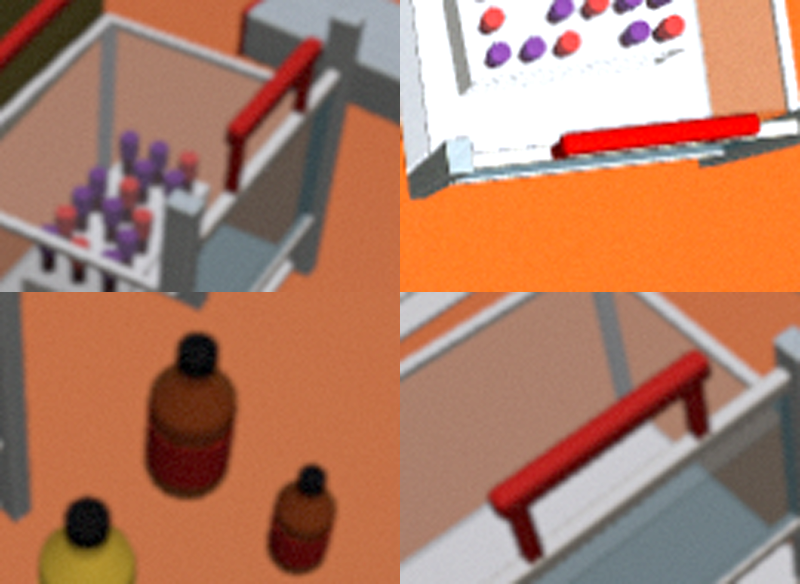

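The crop confirms the large brown bottle with the red label at side (352,256), with a smaller brown one at (388,290). The tube rack is in the far cabinet, and both red bars are clear of obstructions.

Run:
```python
from h import *
q=r.read_state();M=R.from_quat(q["eef_rot"]).as_matrix();p=np.array(q["ee_pos"])
for n,a,b in(("tubes",([376.2,113.2],[402,187.3]),([402,84],[466.2,179.9])),("empty",([190.7,258.6],[148.7,184.9]),([257.5,211.6],[214.2,192.1]))):
    A,e1=tri(*a);B,e2=tri(*b);c=(A+B)/2;d=A-B
    yaw=np.degrees(np.arctan2(-d[0],d[1]))
    print(n,c.round(4),"len",np.linalg.norm(d).round(3),"A",A.round(3),"B",B.round(3),e1,e2,"yaw of bar vs +y",yaw.round(1))
    # tool y (closing) must be along +-(cos yaw, sin yaw)
    ty=M[:2,1];print(" turn about world z needed", [(((yaw+o-np.degrees(np.arctan2(ty[1],ty[0]))+180)%360)-180).round(1) for o in(0,180)])
    print(" delta in tool axes (grasp at centre):",(M.T@(c+[0,0,-r.grasp_offset]-p)).round(3))
print(q["joint_positions"],r.grasp_offset)
```

```text
tubes [ 0.5287 -0.2488  0.2587] len 0.126 A [ 0.521 -0.186  0.261] B [ 0.536 -0.311  0.256] 0.4845238711479851 0.898572972755062 yaw of bar vs +y 6.9
 turn about world z needed [np.float64(70.1), np.float64(-109.9)]
 delta in tool axes (grasp at centre): [ 0.36  -0.164 -0.017]
empty [0.5188 0.2171 0.2862] len 0.121 A [0.525 0.277 0.287] B [0.512 0.157 0.286] 0.752239537698415 1.0220849896846858 yaw of bar vs +y -6.2
 turn about world z needed [np.float64(57.0), np.float64(-123.0)]
 delta in tool axes (grasp at centre): [ 0.561 -0.585 -0.045]
[ 1.0803738   0.33218898 -0.06466548  1.46010739  0.02160746  1.34990894
 -0.08853703] 0.0187
```

drive_tool(moves=[[[0,0,-0.013,0,0,-0.136,1],[0,0,-0.013,0,0,-0.136,1],[0,0,-0.013,0,0,-0.136,1],[0,0,-0.013,0,0,-0.136,1],[0,0,-0.013,0,0,-0.136,1],[0,0,-0.013,0,0,-0.136,1],[0,0,-0.013,0,0,-0.136,1],[0,0,-0.013,0,0,-0.136,1],[0,0,-0.013,0,0,-0.136,1]]])

```text
time: 1.8
ee_pos: [0.2818, -0.5578, 0.3401]
eef_rot: [0.661, 0.75, -0.0, 0.0]
ft_force: [0.2, 0.7, -0.3]
width: 0.087
grip_force: 0.0
```

```bash
cat >> h.py <<'E'
def rel(c):
    q=r.read_state();M=R.from_quat(q["eef_rot"]).as_matrix();p=np.array(q["ee_pos"])
    ty=np.degrees(np.arctan2(M[1,1],M[0,1]))
    print("t",q["time"],"p",p.round(4),"tool y dir",ty.round(1),"tilt z",M[:,2].round(3),"delta tool",(M.T@(np.array(c)+[0,0,-r.grasp_offset]-p)).round(4),"q",np.round(q["joint_positions"],2),"F",np.round(q["ft_force"],1),q["width"],q["grip_force"])
E
python3 -c "
from h import *
rel([.5287,-.2488,.2587])"
```

```text
t 1.8 p [ 0.2818 -0.5578  0.3401] tool y dir 7.3 tilt z [ 0. -0. -1.] delta tool [0.2754 0.2839 0.1001] q [ 1.19  0.31 -0.22  1.25  0.07  1.59  1.11] F [ 0.2  0.7 -0.3] 0.08704631534557403 0.0
```

drive_tool(moves=[[[0.0275,0.0284,0,0,0,0,1],[0.0275,0.0284,0,0,0,0,1],[0.0275,0.0284,0,0,0,0,1],[0.0275,0.0284,0,0,0,0,1],[0.0275,0.0284,0,0,0,0,1],[0.0275,0.0284,0,0,0,0,1],[0.0275,0.0284,0,0,0,0,1],[0.0275,0.0284,0,0,0,0,1],[0.0275,0.0284,0,0,0,0,1],[0.0275,0.0284,0,0,0,0,1]]])

```text
time: 2.8
ee_pos: [0.5314, -0.2493, 0.3398]
eef_rot: [0.663, 0.748, -0.0, 0.0]
ft_force: [0.4, -0.1, -0.7]
width: 0.0868
grip_force: 0.0
```

Run:
```python
from h import *
rel([.5287,-.2488,.2587])
a=r.camera("side")[40:190,300:450];b=r.camera("top")[110:260,360:510]
cv2.imwrite("pics/c2.png",cv2.resize(np.hstack([a,b])[:,:,::-1],(800,400),interpolation=cv2.INTER_CUBIC))
print(r.place_of("side","tubes_handle")[:2],r.place_of("top","tubes_handle")[:2])
```

```text
t 2.8 p [ 0.5314 -0.2493  0.3398] tool y dir 6.9 tilt z [ 0. -0. -1.] delta tool [ 0.0009 -0.0026  0.0998] q [ 0.73  0.25 -0.46  1.35  0.11  1.57  0.4 ] F [ 0.4 -0.1 -0.7] 0.08680241204196332 0.0
[{'at': [391.1, 98.1], 'conf': 0.61}] [{'at': [434.8, 184.5], 'conf': 0.6}]
```

View pics/c2.png

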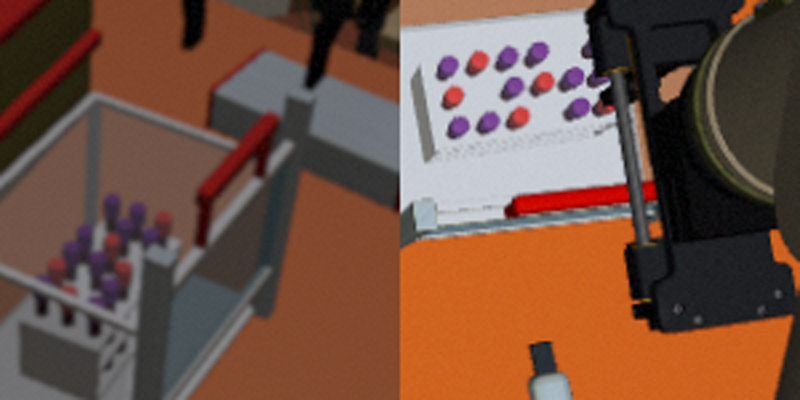

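The open fingers straddle the bar: in the side view they are at about (371,57) and (420,70), with the bar centre below at (390,99). I'll descend and grip.

drive_tool(moves=[[[0,-0.0026,0.02,0,0,0,1],[0,0,0.02,0,0,0,1],[0,0,0.02,0,0,0,1],[0,0,0.02,0,0,0,1],[0,0,0.01,0,0,0,1],[0,0,0.01,0,0,0,1],[0,0,0,0,0,0,1]]])

```text
time: 3.7
ee_pos: [0.5274, -0.2514, 0.2387]
eef_rot: [0.663, 0.748, -0.0, -0.001]
ft_force: [0.2, -0.6, 0.0]
width: 0.0872
grip_force: 0.0
```

drive_tool(moves=[[[0,0,0,0,0,0,0.5],[0,0,0,0,0,0,0.3],[0,0,0,0,0,0,0],[0,0,0,0,0,0,0],[0,0,0,0,0,0,0],[0,0,0,0,0,0,0],[0,0,0,0,0,0,0]]], squeeze=25)

```text
time: 4.4
ee_pos: [0.528, -0.2509, 0.2396]
eef_rot: [0.663, 0.749, -0.0, 0.0]
ft_force: [-0.4, -0.1, 0.4]
width: 0.0391
grip_force: 0.0
```

```bash
python3 -c "
from h import *
rel([.5287,-.2488,.2587])"
```

```text
t 4.4 p [ 0.528  -0.2509  0.2396] tool y dir 6.9 tilt z [ 0. -0. -1.] delta tool [ 0.002   0.0009 -0.0004] q [ 0.74  0.27 -0.46  1.53  0.12  1.37  0.4 ] F [-0.4 -0.1  0.4] 0.03909557753302804 0.0
```

drive_tool(moves=[[[0,0,0,0,0,0,0],[0,0,0,0,0,0,0],[0,0,0,0,0,0,0],[0,0,0,0,0,0,0],[0,0,0,0,0,0,0],[0,0,0,0,0,0,0]]])

```text
time: 5.0
ee_pos: [0.5299, -0.2506, 0.2398]
eef_rot: [0.663, 0.749, 0.001, 0.002]
ft_force: [10.8, -1.9, -4.2]
width: 0.0142
grip_force: 25.1
```

drive_tool(moves=[[[0,0.002,0.003,0,0,0,0],[0,0,0.006,0,0,0,0],[0,0,0.006,0,0,0,0],[0,0,0.006,0,0,0,0],[0,0,0.006,0,0,0,0],[0,0,0.006,0,0,0,0],[0,0,0.005,0,0,0,0],[0,0,0.003,0,0,0,0],[0,0,0.002,0,0,0,0],[0,0,0,0,0,0,0]]])

```text
time: 6.0
ee_pos: [0.53, -0.2506, 0.1961]
eef_rot: [0.663, 0.749, 0.0, -0.0]
ft_force: [3.7, 0.1, -3.0]
width: 0.014
grip_force: 25.0
```

drive_tool(moves=[[[0,0,0.002,0,0,0,0],[0,0,0.002,0,0,0,0],[0,0,0.002,0,0,0,0],[0,0,0,0,0,0,0]]])

```text
time: 6.4
ee_pos: [0.5301, -0.2507, 0.1926]
eef_rot: [0.663, 0.749, -0.0, 0.001]
ft_force: [-6.7, 3.7, 16.7]
width: 0.0134
grip_force: 25.0
```

Fz jumped to 17 N with the grasp point at z = 0.211, so the sash is on its lower stop. I'll release and go up.

drive_tool(moves=[[[0,0,0,0,0,0,1],[0,0,0,0,0,0,1],[0,0,0,0,0,0,1],[0,0,0,0,0,0,1],[0,0,0,0,0,0,1],[0,0,0,0,0,0,1]]])

```text
time: 7.0
ee_pos: [0.5299, -0.2507, 0.1904]
eef_rot: [0.663, 0.749, -0.0, -0.0]
ft_force: [-0.4, 0.6, 0.2]
width: 0.054
grip_force: 0.0
```

drive_tool(moves=[[[0,0,-0.01,0,0,0,1],[0,0,-0.02,0,0,0,1],[0,0,-0.03,0,0,0,1],[0,0,-0.04,0,0,0,1],[0,0,-0.04,0,0,0,1],[0,0,-0.03,0,0,0,1],[0,0,0,0,0,0,1]]])

```text
time: 7.7
ee_pos: [0.5312, -0.2508, 0.3662]
eef_rot: [0.663, 0.749, 0.001, 0.004]
ft_force: [0.2, -0.5, 0.1]
width: 0.087
grip_force: 0.0
```

Run:
```python
from h import *
rel([.5188,.2171,.2862])
a=r.camera("side")[40:190,300:450];b=r.camera("top")[110:260,360:510]
cv2.imwrite("pics/c3.png",cv2.resize(np.hstack([a,b])[:,:,::-1],(800,400),interpolation=cv2.INTER_CUBIC))
print(r.place_of("side","tubes_handle")[:2],proj("side",[.531,-.249,.212]))
```

```text
t 7.7 p [ 0.5312 -0.2508  0.3662] tool y dir 6.9 tilt z [ 0.007 -0.003 -1.   ] delta tool [0.4664 0.0435 0.0971] q [ 0.73  0.24 -0.46  1.3   0.11  1.62  0.41] F [ 0.2 -0.5  0.1] 0.08698812529010848 0.0
[{'at': [388.1, 115.5], 'conf': 0.62}] [[386.73511934 115.81156056]]
```

View pics/c3.png

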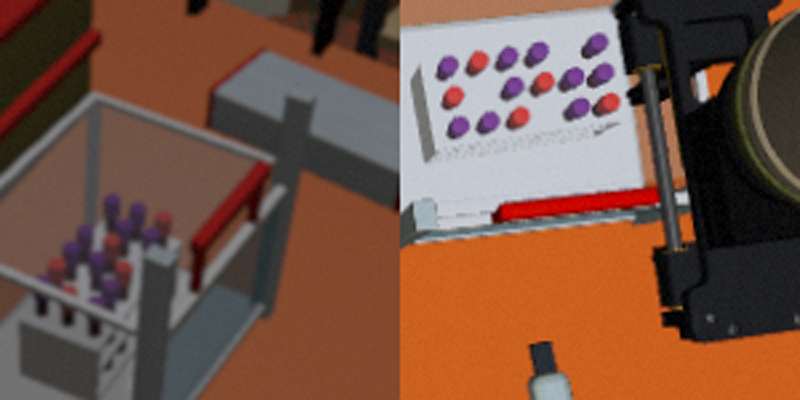

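The tubes sash is down: its handle is at side (388,115), where I predicted (387,116), and the rack hasn't moved. Next is the empty cabinet.

drive_tool(moves=[[[0,0,0,0,0,0.1145,1],[0,0,0,0,0,0.1145,1],[0.0386,-0.0052,0,0,0,0,1],[0.0386,-0.0052,0,0,0,0,1],[0.0386,-0.0052,0,0,0,0,1],[0.0386,-0.0052,0,0,0,0,1],[0.0386,-0.0052,0,0,0,0,1],[0.0386,-0.0052,0,0,0,0,1],[0.0386,-0.0052,0,0,0,0,1],[0.0386,-0.0052,0,0,0,0,1]]])

```text
time: 8.85
ee_pos: [0.5211, 0.0621, 0.3594]
eef_rot: [0.744, 0.668, -0.001, -0.0]
ft_force: [1.4, 0.2, 0.4]
width: 0.087
grip_force: 0.0
```

drive_tool(moves=[[[0.0386,-0.0052,0,0,0,0,1],[0.0386,-0.0052,0,0,0,0,1],[0.0386,-0.0052,0,0,0,0,1],[0.0386,-0.0052,0,0,0,0,1],[0,0,0,0,0,0,1],[0,0,0,0,0,0,1]]])

```text
time: 9.45
ee_pos: [0.5173, 0.2172, 0.3593]
eef_rot: [0.744, 0.669, -0.001, -0.0]
ft_force: [0.6, -0.4, 0.2]
width: 0.087
grip_force: 0.0
```

Run:
```python
from h import *
rel([.5188,.2171,.2862])
a=r.camera("side")[170:320,160:310]
b=r.camera("top")[110:260,120:270]
cv2.imwrite("pics/c4.png",cv2.resize(np.hstack([a,b])[:,:,::-1],(800,400),interpolation=cv2.INTER_CUBIC))
```

```text
t 9.45 p [0.5173 0.2172 0.3593] tool y dir -6.1 tilt z [-0.002 -0.001 -1.   ] delta tool [0.0002 0.0017 0.0918] q [ 0.15  0.23 -0.77  1.36  0.16  1.61 -0.7 ] F [ 0.6 -0.4  0.2] 0.08698892325782907 0.0
```

View pics/c4.png

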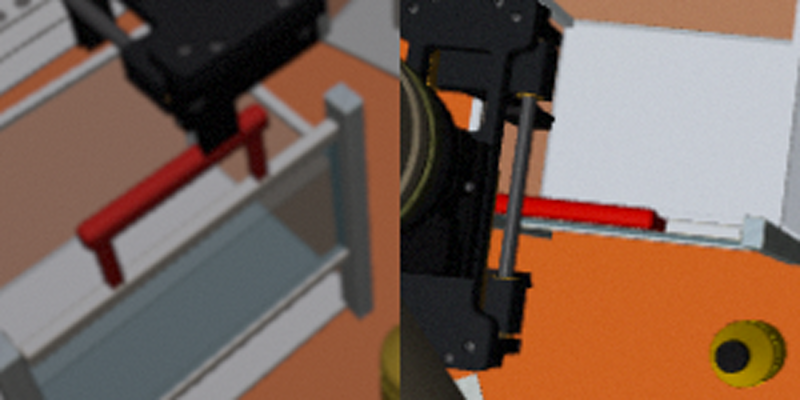

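The fingers straddle the empty cabinet's bar: it runs under the gripper, with its right end at top (366,191), and the front finger shows in front of it in the side view. I'll descend.

drive_tool(moves=[[[0,0.003,0.02,0,0,0,1],[0,0,0.02,0,0,0,1],[0,0,0.02,0,0,0,1],[0,0,0.015,0,0,0,1],[0,0,0.01,0,0,0,1],[0,0,0.007,0,0,0,1],[0,0,0,0,0,0,1]]])

```text
time: 10.25
ee_pos: [0.5208, 0.2159, 0.268]
eef_rot: [0.744, 0.668, -0.0, -0.0]
ft_force: [1.1, -0.4, 0.4]
width: 0.0871
grip_force: 0.0
```

drive_tool(moves=[[[0,0,0,0,0,0,0],[0,0,0,0,0,0,0],[0,0,0,0,0,0,0],[0,0,0,0,0,0,0],[0,0,0,0,0,0,0],[0,0,0,0,0,0,0],[0,0,0,0,0,0,0],[0,0,0,0,0,0,0],[0,0,0,0,0,0,0],[0,0,0,0,0,0,0]]], squeeze=35)

```text
time: 11.25
ee_pos: [0.52, 0.2164, 0.2683]
eef_rot: [0.744, 0.668, -0.001, -0.001]
ft_force: [-21.1, -0.3, 2.7]
width: 0.0148
grip_force: 10.3
```

drive_tool(moves=[[[0,-0.002,0,0,0,0,0],[0,0,0,0,0,0,0],[0,0,0,0,0,0,0]]])

```text
time: 11.55
ee_pos: [0.5191, 0.2164, 0.2682]
eef_rot: [0.744, 0.668, 0.0, 0.0]
ft_force: [4.6, 1.1, -6.0]
width: 0.0137
grip_force: 35.0
```

drive_tool(moves=[[[0,0,-0.003,0,0,0,0],[0,0,-0.006,0,0,0,0],[0,0,-0.006,0,0,0,0],[0,0,-0.006,0,0,0,0],[0,0,-0.006,0,0,0,0],[0,0,-0.003,0,0,0,0],[0,0,-0.002,0,0,0,0],[0,0,0,0,0,0,0]]])

```text
time: 12.35
ee_pos: [0.5191, 0.2164, 0.3005]
eef_rot: [0.744, 0.668, 0.0, 0.0]
ft_force: [3.8, 2.0, -5.3]
width: 0.0138
grip_force: 35.0
```

drive_tool(moves=[[[0,0,-0.002,0,0,0,0],[0,0,-0.002,0,0,0,0],[0,0,0,0,0,0,0]]])

```text
time: 12.65
ee_pos: [0.5192, 0.2164, 0.3044]
eef_rot: [0.744, 0.668, 0.0, 0.0]
ft_force: [4.6, 1.2, -4.6]
width: 0.0136
grip_force: 35.0
```

drive_tool(moves=[[[0,0,-0.002,0,0,0,0],[0,0,-0.002,0,0,0,0],[0,0,0,0,0,0,0]]])

```text
time: 12.95
ee_pos: [0.519, 0.2163, 0.3049]
eef_rot: [0.744, 0.668, -0.001, -0.001]
ft_force: [13.2, 7.7, -29.5]
width: 0.0134
grip_force: 35.0
```

Fz reached -29 N at grasp height 0.324, so the sash is on its upper stop. I'll release and retreat upward.

drive_tool(moves=[[[0,0,0.001,0,0,0,1],[0,0,0,0,0,0,1],[0,0,0,0,0,0,1],[0,0,0,0,0,0,1],[0,0,0,0,0,0,1],[0,0,0,0,0,0,1],[0,0,0,0,0,0,1]]])

```text
time: 13.65
ee_pos: [0.5188, 0.2165, 0.3076]
eef_rot: [0.744, 0.668, 0.0, 0.0]
ft_force: [0.6, 0.7, 0.7]
width: 0.0613
grip_force: 0.0
```

drive_tool(moves=[[[0,0,-0.01,0,0,0,1],[0,0,-0.02,0,0,0,1],[0,0,-0.03,0,0,0,1],[0,0,-0.03,0,0,0,1],[0,0,-0.02,0,0,0,1],[-0.03,0,0,0,0,0,1],[-0.04,0,0,0,0,0,1],[-0.04,0,0,0,0,0,1],[-0.04,0,0,0,0,0,1],[0,0,0,0,0,0,1]]])

```text
time: 14.65
ee_pos: [0.5029, 0.0613, 0.4185]
eef_rot: [0.747, 0.665, -0.0, 0.001]
ft_force: [0.5, -0.1, 0.5]
width: 0.0868
grip_force: 0.0
```

Run:
```python
from h import *
rel([.5188,.2171,.322])
for c in("side","top"): cv2.imwrite(f"pics/{c}5.png",r.camera(c)[:,:,::-1])
print(r.place_of("side","empty_handle")[:2],r.place_of("top","empty_handle")[:2],proj("side",[[.5188,.2165,.322],[.531,-.249,.212]]),proj("top",[.5188,.2165,.322]))
```

```text
t 14.65 p [0.5029 0.0613 0.4185] tool y dir -6.7 tilt z [ 0.001 -0.002 -1.   ] delta tool [ 0.1568 -0.0025  0.1148] q [ 0.41  0.08 -0.67  1.37  0.06  1.71 -0.37] F [ 0.5 -0.1  0.5] 0.0867520648639389 0.0
[{'at': [221.8, 219.9], 'conf': 0.84}] [] [[223.05439173 218.43811542]
 [386.73511934 115.81156056]] [[173.64506332 185.39515299]]
```

View pics/side5.png

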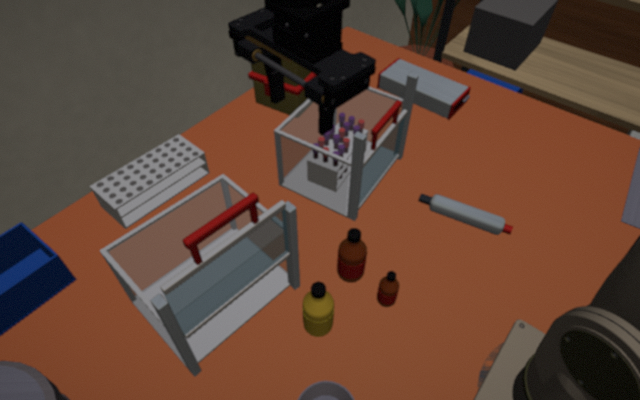

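View pics/top5.png

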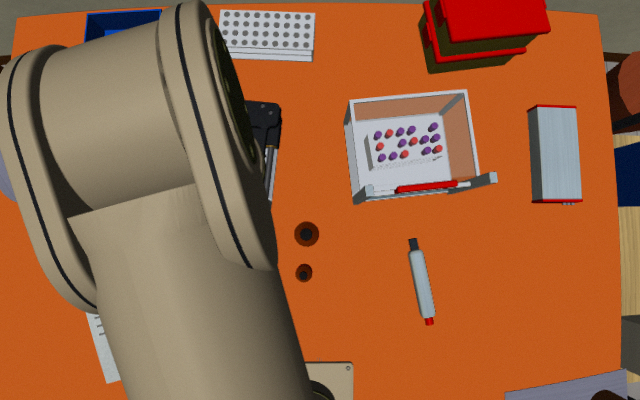

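Side view: the empty handle is at (222,220), the tubes handle is down at about (387,115), and the rack and bottles are unmoved. A quick sub-pixel check will show whether the raised sash stayed at its stop.

Run:
```python
from h import *
for f,(x,y,w,h) in(("side0",(180,200,90,80)),("side5",(180,185,90,75))):
    hsv=cv2.cvtColor(cv2.imread(f"pics/{f}.png"),cv2.COLOR_BGR2HSV)[y:y+h,x:x+w]
    m=cv2.inRange(hsv,(0,205,70),(6,255,255))|cv2.inRange(hsv,(172,205,70),(180,255,255))
    n,l,st,ce=cv2.connectedComponentsWithStats(m);k=1+st[1:,4].argmax()
    p=(np.argwhere(l==k)[:,::-1]+[x,y]).astype(np.float32);print(f,cv2.minAreaRect(p),ce[k]+[x,y])
print([proj("side",[.519,.2165,z])[0].round(1) for z in(.2855,.287,.315,.319,.322)])
for q in("bottle_mid",): print([np.round(d["at"]) for d in r.place_of("side",q)])
```

```text
side0 ((224.09588623046875, 235.13626098632812), (6.996788024902344, 81.59890747070312), 54.86581039428711) [223.74296435 235.37898687]
side5 ((220.156005859375, 219.23165893554688), (7.5326409339904785, 85.41507720947266), 56.04093933105469) [219.67244367 219.6117851 ]
[array([226.8, 234.1]), array([226.7, 233.5]), array([223.7, 221.5]), array([223.3, 219.7]), array([223. , 218.4])]
[array([386., 288.]), array([354., 252.]), array([320., 305.])]
```

The bar moved 15.9 rows, which matches the full 36.6 mm of tool travel, so the sash stayed at its upper stop. I'm handing in.

```bash
python3 -c "
from bench import r
print(r.close_job())"
```

```text
the job is handed in; nothing more can be done
None
```

I pulled the tube cabinet's sash fully down, then raised the empty cabinet's sash fully up, each until it hit its stop; the rack and brown bottle stand where they were, and I handed the job in at about 15 s.

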